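Square up a shrine case on the stop board

ROBOT

A 6-joint arm with a two-finger parallel gripper is mounted at the origin on the work surface. World frame = base frame: x ahead of the robot, y to its left, z up, the work surface at z = 0. Lengths are in m, angles in rad, forces in N, time in s.
With the tool pointing down it reaches from about 0.325 to 0.775 m from the base axis. Payload 5.5 kg.
Tool frame: the origin (TCP) lies at the very end of the fingers, on their centre line; the grasp point (between the pads) lies 19 mm behind it; z points along the fingers, y is the line along which they close (so a half turn about z gives the same grasp; the last joint's range is limited). The gripper opens to 85 mm and grips with 20 to 120 N. Pads are 22 mm wide; open, the fingers measure 114 mm over their backs; the gripper's body (76 mm by 85 mm) begins 54 mm behind the grasp point. The pads swing forward as they close: fully open they stand 13 mm farther back than shut.
Start: joints at [-1.247, 0.091, 1.231, -0, 1.82, -0.057], TCP at [0.223, -0.557, 0.231] pointing down, gripper open.
Joint ranges: [-2.87, 2.87], [-0.86, 2.18], [0.17, 2.46], [-1.51, 4.65], [0.06, 2.69], [-2.65, 2.65]. Speed limits (rad/s): [2.57, 2.57, 3.01, 3.14, 3.14, 3.14].

INTERFACE

Orientations are given as a unit quaternion [w, x, y, z].
In Python, from rig import bot, optics, order gives the robot as it stands.
- The arm moves only by the tool drive_tool, never from a script. Its argument "motion" is a list of rows, each a list of 5 numbers: the shift along the world's x, y, z in mm, then the turn about the world's z in rad, then the opening, from 0 (shut) to 1 (fully open). In form: [[x, y, z, turn, hand], ...]. A call has 1 to 12 rows; each row is the pose to reach, as a shift and turn from the pose commanded when the call began; what a row does not reach only later rows make up. A row lasts 1/12 s, in which the tool goes at most 41.7 mm and 7.16 degrees, less where a joint would pass 70% of its speed; a pose out of reach is approached as far as the arm can. A call with a gripper value outside its range is refused whole. The fingers move at their own pace and stop on an object; "grip_force" is the grip in N (left out, the last holds). Time passes only in rows, so rows that repeat a pose let the fingers close. It gives the time, the measured TCP pose, the force, the opening and the grip force at its end, in the units of the state.
- bot.get_obs(): the state, without advancing time (a new reading comes with each control period).
- optics.read_camera(name): name is "side" or "top" or "wrist"; returns (picture, depth): 384x512x3 uint8, blue, green, red; 384x512 float32, m along the optical axis (not along the pixel's ray), 0 where there is no reading.
- optics.camera_info(name): a dict with "intrinsics" (3x3 intrinsics, pixels), "k1" (the pictures are not rectified: a ray, as slopes to the right and down, at radius r is drawn at 1 + k1 r^2 times it, then the intrinsics apply), "T" (4x4, takes a point from camera to world coordinates). Camera axes: x right, y down, z forward; pixel columns grow to the right and rows downward; lengths in m; the calibration is good to about 2 mm. A picture is of the moment at which its call begins: read the wrist's pose just before it. camera_info takes no time and is no camera call; for the wrist camera it gives the pose at the moment of the call.
- order.close_job(): hands the job in; it is judged then, once.
The state is a dict: "time": time; "joint_positions": joint angles; "qvel": joint speeds; "effort": joint torques, N m; "tool_pos": TCP position; "ee_rot": TCP orientation; "force": force on the tool from outside, world axes, zero at the start; "wrist_torque": the same for the moment, N m; "gripper_width": finger opening in m; "finger_force": force on a finger pad.
Only numpy, scipy, OpenCV 4.12 (cv2) and the standard library are available. Lean on these libraries where they do the work, as an engineer would, in place of code of your own. Each camera call takes 0.05 s, during which the arm holds its last target. There are 200 camera calls.

TASK

Push the wooden gabled case along the squaring board with your fingertips until its foot is flush against the short stop and its long side is flush against the long stop, so that it sits square in the corner. Only push it along the board: do not pick it up, lift or tip it. Leave the tub, the clay figure and the glue bottle alone, and finish clear of the case.

Things in the scene. Friction and masses are not known exactly. Their poses are not given: they have to be found in the camera images.
- board: Fixed plywood squaring board on the table, turned up to about 0.25 rad, 12 mm thick, with two dark wooden stop strips in an L on it. Origin at table height; in its own frame the board spans x -130 to +115, y -190 to +155 mm. Long stop: working face at x = +80 mm (facing -x), from y -120 to +142 mm. Short stop: working face at y = +120 mm (facing -y), from x -30 to +80 mm.
- corner (a point): Inner corner of the two stops, on the board's top (12 mm above the table), at x +80, y +120 mm in the board's frame; same axes as the board. The stop strips are 22 mm thick and rise 22 mm above the board's top (34 mm above the table).
- case: Loose gabled wooden shrine case, about 0.4 kg, lying on its back on the board, doors up, 48 mm high (52 with trim). Origin: centre of the underside of its rectangular part, x -50 to +50, y -65 to +65 mm; the foot is its +y end, the gable at -y. Starts turned up to about 0.3 rad from square. Seated, its axes are parallel to the board's and its origin is at x +30, y +55 mm in the board's frame.
- side_mid (a point): Middle of the case's +x long side (the one that goes on the long stop), at its underside. It starts about 30 to 60 mm short of that stop. The case slides with friction, needing a few newtons, but up to about 20 N where a corner catches on a stop and it must be turned square.
- foot_mid (a point): Middle of the case's flat foot, 100 mm wide (the end that goes on the short stop), at its underside. It starts about 35 to 85 mm short of that stop.
- gable_mid (a point): Middle of the 40 mm wide flat at the tip of the gable, at its underside, at y -90 mm in the case's frame. The gable tapers to it from 100 mm wide at y -65 mm.
- tub: Bystander: open white plastic tub, 84 mm across, 85 mm high, standing on the table beside the board; origin at the centre of its underside.
- figure: Bystander: small unpainted clay figure, 42 mm across the foot, 80 mm high, standing on the table beside the board; origin at the centre of its underside.
- glue: Bystander: white glue bottle with grey cap, 52 mm across, 120 mm high, standing on the table beside the board; origin at the centre of its underside.
There are look-alikes about, which are no part of the job. Leave any blue look-alike of the case alone.

How it is judged:
By the outcome, as a careful person would: the job done as asked, in the order asked, and still so for the second after the job is handed in, with the robot touching nothing.
It also fails if it takes over 64 s, if anything falls off the work surface, if the arm or the gripper's body presses on something with over 40 N, if the wrist force passes 120 N, or if a joint passes its speed limit or range.

## Working session

There is one attempt and no reset: what is moved stays moved. The work goes in short steps, Python scripts to look and compute and a tool call to move; the robot and the scene stay as the last step left them, time stands still between calls to the robot, and variables do not carry over. Pictures are saved under pics/ and viewed, at most 10 in all, crops included, and the job is handed in when it is done.

Besides the shell and the picture viewer there is one more tool, called after ">>>" in YAML: its name, and indented under it one key for each argument. drive_tool: Moves the arm, as the interface text tells. Its arguments: {"type":"object","properties":{"motion":{"type":"array"},"grip_force":{"type":"number"}},"required":["motion"]}

```bash
mkdir -p pics; cat > h.py <<'E'
import numpy as np, cv2
from rig import bot, optics, order
def ray(info,u,v):
    K=np.array(info["intrinsics"],float); k=info["k1"]
    d=np.array([(u-K[0,2])/K[0,0],(v-K[1,2])/K[1,1]]); s=d.copy()
    for _ in range(20): s=d/(1+k*(s@s))
    return np.array([s[0],s[1],1.])
def onplane(info,u,v,z):
    T=np.array(info["T"]); r=T[:3,:3]@ray(info,u,v); o=T[:3,3]
    return o+r*(z-o[2])/r[2]
E
python3 - <<'E'
from h import *
p,d=optics.read_camera("top"); np.save("top_d.npy",d); cv2.imwrite("pics/top0.png",p)
cv2.imwrite("pics/top0b.png",cv2.resize(p,(800,600),interpolation=cv2.INTER_CUBIC))
i=optics.camera_info("top"); print(np.round(i["T"],3),i["intrinsics"],i["k1"])
E
```

```text
[[ 0.021 -0.996  0.092  0.484]
 [-1.    -0.019  0.025 -0.003]
 [-0.023 -0.092 -0.995  0.863]
 [ 0.     0.     0.     1.   ]] [[367.51822706   0.         249.43020967]
 [  0.         367.51822706 181.75775247]
 [  0.           0.           1.        ]] -0.0747160723837711
```

View pics/top0b.png

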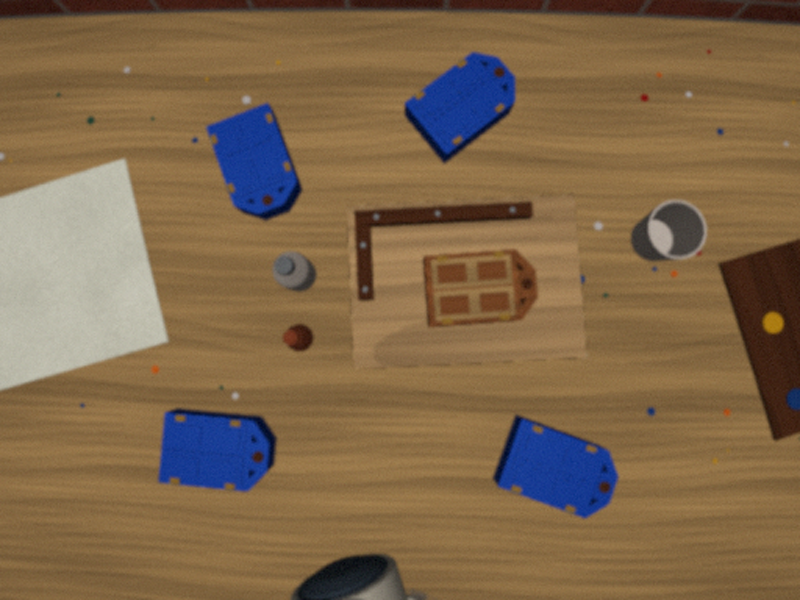

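The case lies at about (480,288) in the 800x600 view, with its foot to the left. The L stops have their corner near (372,226), and the tub, glue and figure are at (670,230), (293,270) and (298,337). I'll enlarge this area to read edges.

```bash
python3 - <<'E'
import cv2
p=cv2.imread("pics/top0.png")[120:240,215:385]
cv2.imwrite("pics/top0c.png",cv2.resize(p,None,fx=4.7,fy=4.7,interpolation=cv2.INTER_CUBIC))
E
```

```text
(no output)
```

View pics/top0c.png

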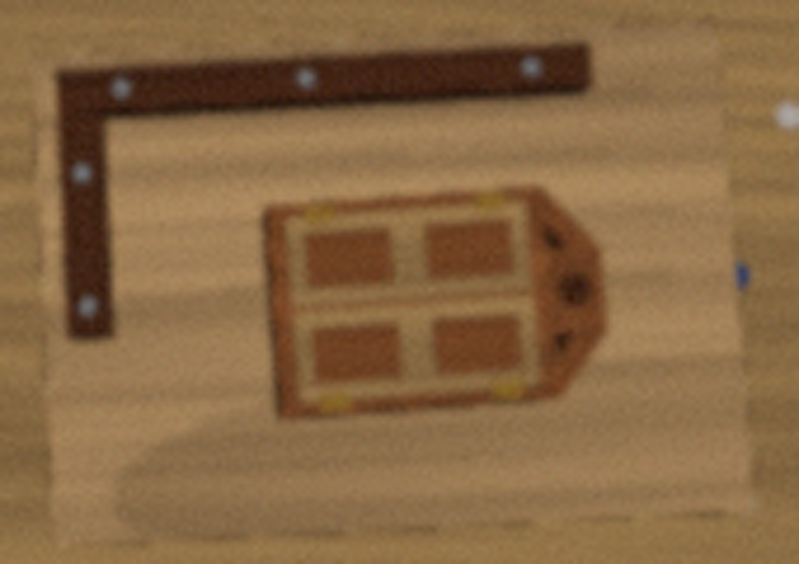

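The enlarged crop shows the stops' inner corner at (107,117), the long stop's end at (590,90) and the short stop's end at (113,335). The case's corners are at (268,206), (540,187), (550,400) and (283,417), and the gable flat runs from (603,245) to (603,328).

```bash
python3 - <<'E'
from h import *
i=optics.camera_info("top")
f=lambda a,z:1e3*onplane(i,215+(a[0]+.5)/4.7-.5,120+(a[1]+.5)/4.7-.5,z)[:2]
C,L,S=[f(a,.012) for a in((107,117),(590,90),(113,335))]
print("corner",C,"Lend",L,"Send",S, np.linalg.norm(L-C),np.linalg.norm(S-C))
ey=(C-L)/np.linalg.norm(C-L); ang=np.arctan2(-ey[0],ey[1]); sx=C-S; print("ang",ang,np.arctan2(sx[1],sx[0]))
A=[f(a,.060) for a in((268,206),(540,187),(550,400),(283,417),(603,245),(603,328))]
print(np.round(A,1)); 
m=[(50,65),(50,-65),(-50,-65),(-50,65),(20,-90),(-20,-90)]
M=cv2.estimateAffinePartial2D(np.array(m,float),np.array(A))[0]
th=np.arctan2(M[1,0],M[0,0]);print("case",M[:,2],th,np.hypot(M[0,0],M[1,0]))
R=np.array([[np.cos(ang),-np.sin(ang)],[np.sin(ang),np.cos(ang)]])
print("seat target",C+R@[-50,-65]); print("case origin rel corner",R.T@(M[:,2]-C),"rel ang",th-ang)
for n,u,v,z in(("tub",677,229,.085),("fig",298,337,.06),("glue",290,266,.12)): print(n,1e3*onplane(i,u*.64,v*.64,z)[:2])
E
```

```text
corner [650.03521425  47.76302249] Lend [ 668.13100551 -193.57497029] Send [540.86507028  42.15921338] 242.01546318143508 109.3138738212068
ang 0.07484106612540524 0.05128595514138066
[[ 599.6  -31.7]
 [ 611.  -159.1]
 [ 511.3 -163.8]
 [ 501.1  -40.1]
 [ 584.2 -188.6]
 [ 545.3 -188.5]]
case [556.36589094 -99.8623346 ] 0.08986331433521506 0.9876410213267689
seat target [605.03530778 -20.79358491]
case origin rel corner [-104.44524406 -140.20834204] rel ang 0.015022248209809824
tub [ 639.86007165 -380.53675191]
fig [481.21008424 143.3616921 ]
glue [573.9011725  146.21097047]
```

```bash
python3 - <<'E'
from h import *
from scipy.spatial.transform import Rotation as Ro
o=bot.get_obs(); q=o["ee_rot"]; print(o["time"],o["tool_pos"],o["gripper_width"]); print(np.round(Ro.from_quat([q[1],q[2],q[3],q[0]]).as_matrix(),3))
a=.075;R=np.array([[np.cos(a),-np.sin(a)],[np.sin(a),np.cos(a)]]);C=np.array([650,47.8])
print("side approach",C+R@[-104-50-40,-150],"gable approach after x",C+R@[-50,-140-90-35])
E
```

```text
0.05 [ 0.2229066  -0.5567622   0.23016282] 0.08533092834288077
[[ 0.928  0.372 -0.001]
 [ 0.372 -0.928  0.002]
 [ 0.    -0.002 -1.   ]]
side approach [ 467.78482538 -116.31468593] gable approach after x [ 619.99693152 -220.20152216]
```

>>> drive_tool:
  motion:
    - [20, 37, 0, -0.03, 1]
    - [41, 73, 0, -0.06, 1]
    - [61, 110, 0, -0.1, 1]
    - [82, 147, 0, -0.13, 1]
    - [102, 183, 0, -0.16, 1]
    - [122, 220, 0, -0.19, 1]
    - [143, 257, 0, -0.22, 1]
    - [163, 293, 0, -0.25, 1]
    - [184, 330, 0, -0.28, 1]
    - [204, 367, 0, -0.31, 1]
    - [225, 403, 0, -0.31, 1]
    - [245, 440, 0, -0.31, 1]

```text
time: 1.05
tool_pos: [0.4667, -0.1182, 0.2308]
ee_rot: [-0.0, 0.999, 0.035, -0.0]
force: [0.8, -0.4, -0.0]
gripper_width: 0.0853
finger_force: 0.0
```

>>> drive_tool:
  motion:
    - [0, 0, -35, 0, 1]
    - [0, 0, -70, 0, 1]
    - [0, 0, -105, 0, 1]
    - [0, 0, -140, 0, 1]
    - [0, 0, -170, 0, 1]
    - [0, 0, -190, 0, 1]
    - [0, 0, -200, 0, 1]
    - [0, 0, -208, 0, 1]
    - [0, 0, -208, 0, 1]

```text
time: 1.8
tool_pos: [0.4656, -0.1201, 0.0221]
ee_rot: [-0.0, 0.999, 0.035, -0.001]
force: [-0.0, 0.1, 0.2]
gripper_width: 0.0851
finger_force: 0.0
```

>>> drive_tool:
  motion:
    - [8, 0.6, 0, 0, 1]
    - [16, 1.2, 0, 0, 1]
    - [22, 1.7, 0, 0, 1]
    - [27, 2, 0, 0, 1]
    - [32, 2.4, 0, 0, 1]
    - [37, 2.8, 0, 0, 1]
    - [42, 3.2, 0, 0, 1]
    - [47, 3.5, 0, 0, 1]
    - [52, 3.9, 0, 0, 1]
    - [57, 4.3, 0, 0, 1]
    - [61, 4.6, 0, 0, 1]
    - [65, 4.9, 0, 0, 1]

```text
time: 2.8
tool_pos: [0.5317, -0.1153, 0.0233]
ee_rot: [0.0, 0.999, 0.035, -0.0]
force: [-2.8, -0.3, 1.4]
gripper_width: 0.0856
finger_force: 1.2
```

```bash
python3 - <<'E'
from h import *
p,d=optics.read_camera("top"); cv2.imwrite("pics/t1.png",cv2.resize(p[110:240,205:390],None,fx=4.3,fy=4.3,interpolation=cv2.INTER_CUBIC))
E
```

```text
(no output)
```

View pics/t1.png

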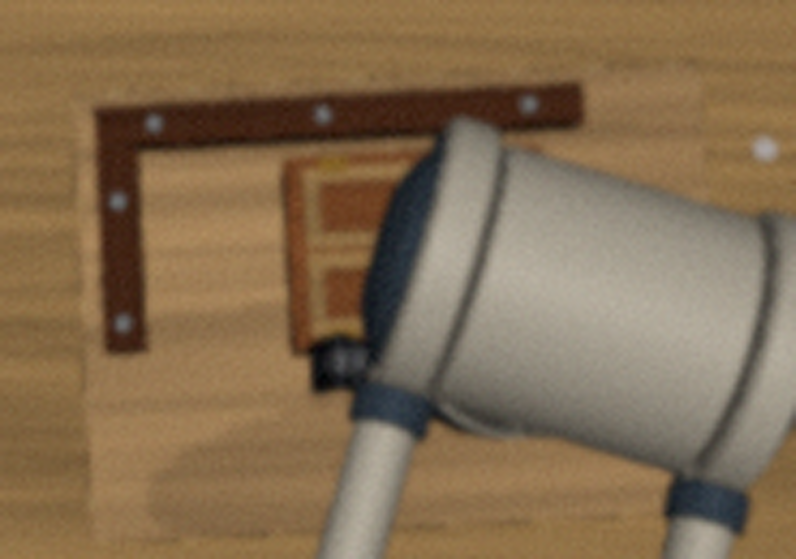

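The case is square and close to the long stop, with its foot edge at x≈290 and the short stop's face at x≈143. I'll keep pushing until it touches.

>>> drive_tool:
  motion:
    - [4, 0.3, 0, 0, 1]
    - [8, 0.6, 0, 0, 1]
    - [11, 0.8, 0, 0, 1]
    - [14, 1, 0, 0, 1]
    - [16, 1.2, 0, 0, 1]
    - [17, 1.3, 0, 0, 1]

```text
time: 3.35
tool_pos: [0.5471, -0.1141, 0.0231]
ee_rot: [-0.0, 0.999, 0.035, -0.002]
force: [-12.2, -0.4, 5.8]
gripper_width: 0.0857
finger_force: 5.7
```

>>> drive_tool:
  motion:
    - [1, 0, 0, 0, 1]
    - [1.5, 0.1, 0, 0, 1]
    - [2, 0.1, 0, 0, 1]
    - [2, 0.1, 0, 0, 1]

```text
time: 3.68
tool_pos: [0.547, -0.1141, 0.0231]
ee_rot: [-0.0, 0.999, 0.035, -0.004]
force: [-16.4, 0.3, 10.0]
gripper_width: 0.0855
finger_force: 8.7
```

```bash
python3 - <<'E'
from h import *
o=bot.get_obs(); print(o["joint_positions"],o["tool_pos"])
a=.075;R=np.array([[np.cos(a),-np.sin(a)],[np.sin(a),np.cos(a)]]);C=np.array([648,47.8])
print((C+R@[-50,-275]-o["tool_pos"][:2]*1e3),"gable tip",C+R@[-50,-230])
E
```

```text
[-0.26526824  0.04930776  1.64605881 -0.00197109  1.45428121  1.23542495] [ 0.54698285 -0.11405796  0.02311703]
[  71.76337538 -116.11544641] gable tip [ 615.37439177 -185.29991353]
```

>>> drive_tool:
  motion:
    - [-10, -1, 0, 0, 1]
    - [-25, -2, 0, 0, 1]
    - [-40, -3, 0, 0, 1]
    - [-40, -3, 30, 0, 1]
    - [-40, -3, 65, 0, 1]
    - [-40, -3, 100, 0, 1]
    - [-40, -3, 120, 0, 1]
    - [-40, -3, 120, 0, 1]

```text
time: 4.35
tool_pos: [0.5131, -0.1176, 0.1502]
ee_rot: [0.002, 0.999, 0.035, 0.005]
force: [0.2, 0.6, 0.2]
gripper_width: 0.0853
finger_force: 0.0
```

>>> drive_tool:
  motion:
    - [9, -10, 0, 0.12, 0.24]
    - [18, -20, 0, 0.24, 0.24]
    - [27, -30, 0, 0.36, 0.24]
    - [36, -40, 0, 0.48, 0.24]
    - [45, -50, 0, 0.6, 0.24]
    - [54, -60, 0, 0.72, 0.24]
    - [63, -70, 0, 0.84, 0.24]
    - [72, -80, 0, 0.96, 0.24]
    - [81, -90, 0, 1.08, 0.24]
    - [90, -100, 0, 1.2, 0.24]
    - [99, -110, 0, 1.32, 0.24]
    - [107, -116, 0, 1.44, 0.24]

```text
time: 5.35
tool_pos: [0.6177, -0.2338, 0.1418]
ee_rot: [-0.0, 0.726, 0.688, -0.0]
force: [-0.6, 0.7, 1.1]
gripper_width: 0.0206
finger_force: 0.0
```

>>> drive_tool:
  motion:
    - [0, 0, 0, 0.12, 0.24]
    - [0, 0, -30, 0.13, 0.24]
    - [0, 0, -60, 0.13, 0.24]
    - [0, 0, -90, 0.13, 0.24]
    - [0, 0, -110, 0.13, 0.24]
    - [0, 0, -122, 0.13, 0.24]
    - [0, 0, -122, 0.13, 0.24]

```text
time: 5.93
tool_pos: [0.6152, -0.2319, 0.0164]
ee_rot: [-0.003, 0.682, 0.731, -0.001]
force: [-0.7, -0.2, -0.9]
gripper_width: 0.0206
finger_force: 0.0
```

```bash
python3 - <<'E'
from h import *
p,d=optics.read_camera("top"); cv2.imwrite("pics/t2.png",cv2.resize(p[110:240,205:390],None,fx=4.3,fy=4.3,interpolation=cv2.INTER_CUBIC))
E
```

```text
(no output)
```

View pics/t2.png

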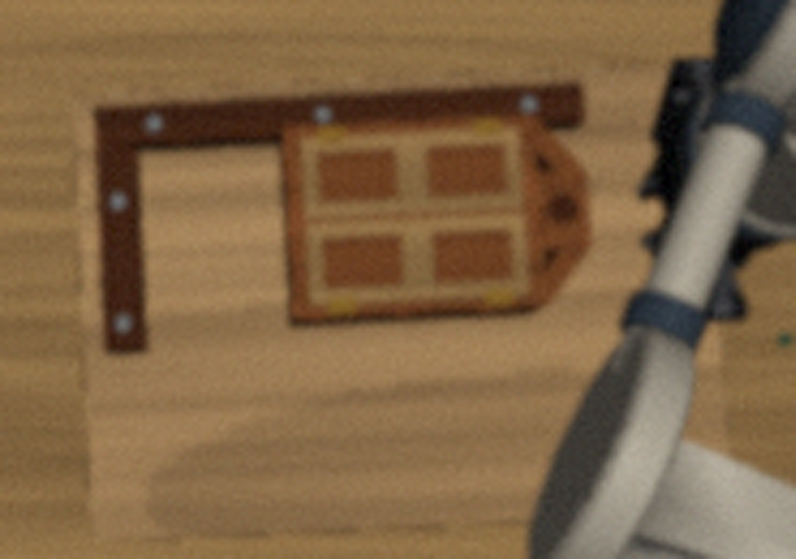

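The case is flush on the long stop. The foot edge is at x≈285 and the gable flat is centred near (588,205). The fingers are behind the gable near (655,215), so I'll push along the board's +y.

>>> drive_tool:
  motion:
    - [-0.7, 10, 4, 0, 0.24]
    - [-1.5, 20, 4, 0, 0.24]
    - [-2, 27, 4, 0, 0.24]
    - [-2.4, 33, 4, 0, 0.24]
    - [-2.8, 38, 4, 0, 0.24]
    - [-3.2, 43, 4, 0, 0.24]
    - [-3.6, 48, 4, 0, 0.24]
    - [-4, 53, 4, 0, 0.24]
    - [-4.4, 58, 4, 0, 0.24]
    - [-4.7, 63, 4, 0, 0.24]
    - [-5.1, 68, 4, 0, 0.24]
    - [-5.5, 73, 4, 0, 0.24]

```text
time: 6.98
tool_pos: [0.6117, -0.1596, 0.0252]
ee_rot: [0.0, 0.682, 0.731, -0.0]
force: [0.8, -2.4, 2.1]
gripper_width: 0.0202
finger_force: 1.1
```

>>> drive_tool:
  motion:
    - [-0.4, 5, 0, 0, 0.24]
    - [-0.8, 10, 0, 0, 0.24]
    - [-1.1, 15, 0, 0, 0.24]
    - [-1.5, 20, 0, 0, 0.24]
    - [-1.7, 23, 0, 0, 0.24]
    - [-1.8, 24, 0, 0, 0.24]

```text
time: 7.48
tool_pos: [0.6099, -0.1352, 0.0252]
ee_rot: [-0.0, 0.682, 0.732, 0.0]
force: [-0.2, -1.8, 0.8]
gripper_width: 0.0206
finger_force: 1.0
```

```bash
python3 - <<'E'
from h import *
p,d=optics.read_camera("top"); cv2.imwrite("pics/t3.png",cv2.resize(p[110:240,205:390],None,fx=4.3,fy=4.3,interpolation=cv2.INTER_CUBIC))
E
```

```text
(no output)
```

View pics/t3.png

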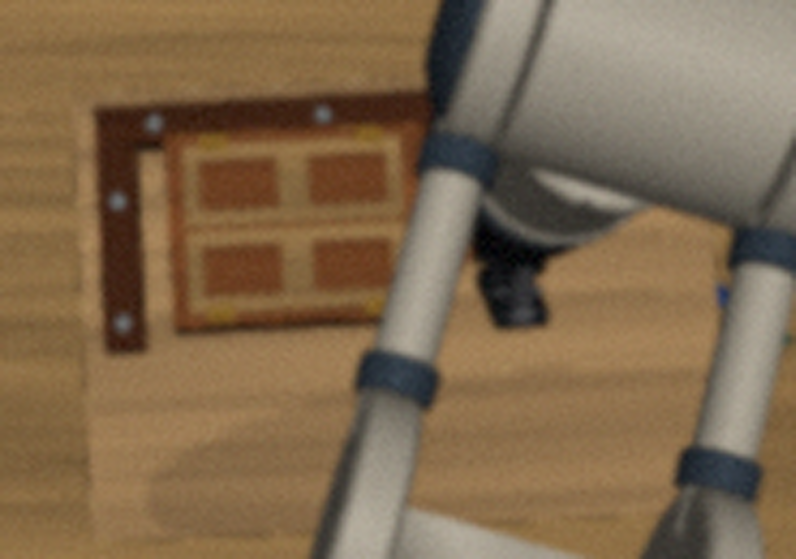

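The case is still along the long stop, with about 12–15 mm left to the short stop (foot at x≈170, stop face at x≈143).

>>> drive_tool:
  motion:
    - [-0.3, 4, 0, 0, 0.24]
    - [-0.6, 8, 0, 0, 0.24]
    - [-0.8, 11, 0, 0, 0.24]
    - [-1, 13, 0, 0, 0.24]
    - [-1.1, 14, 0, 0, 0.24]
    - [-1.1, 15, 0, 0, 0.24]

```text
time: 8.03
tool_pos: [0.6087, -0.1207, 0.0251]
ee_rot: [-0.0, 0.682, 0.731, -0.0]
force: [-0.7, -2.1, -0.3]
gripper_width: 0.0206
finger_force: 0.7
```

>>> drive_tool:
  motion:
    - [-0.1, 1, 0, 0, 0.24]
    - [-0.2, 2, 0, 0, 0.24]
    - [-0.2, 2, 0, 0, 0.24]

```text
time: 8.28
tool_pos: [0.6086, -0.1195, 0.0252]
ee_rot: [0.0, 0.682, 0.731, -0.0]
force: [0.6, -4.4, -0.6]
gripper_width: 0.0208
finger_force: 2.0
```

>>> drive_tool:
  motion:
    - [-0.1, 1, 0, 0, 0.24]
    - [-0.2, 2, 0, 0, 0.24]
    - [-0.2, 3, 0, 0, 0.24]
    - [-0.2, 3, 0, 0, 0.24]

```text
time: 8.62
tool_pos: [0.6086, -0.1195, 0.0259]
ee_rot: [0.002, 0.683, 0.731, -0.002]
force: [0.9, -13.2, -0.2]
gripper_width: 0.0202
finger_force: 6.5
```

>>> drive_tool:
  motion:
    - [0.5, -10, 0, 0, 0.24]
    - [2, -30, 0, 0, 0.24]
    - [3, -45, 0, 0, 0.24]
    - [3, -45, 30, 0, 0.24]
    - [3, -45, 70, 0, 0.24]
    - [3, -45, 110, 0, 0.24]
    - [3, -45, 125, 0, 0.24]
    - [3, -45, 125, 0, 0.24]

```text
time: 9.28
tool_pos: [0.6138, -0.1618, 0.1574]
ee_rot: [0.004, 0.682, 0.731, 0.003]
force: [1.0, -0.3, 0.8]
gripper_width: 0.0204
finger_force: 0.0
```

>>> drive_tool:
  motion:
    - [-8, 10, 0, -0.12, 1]
    - [-16, 20, 0, -0.24, 1]
    - [-25, 30, 0, -0.36, 1]
    - [-33, 40, 0, -0.48, 1]
    - [-42, 50, 0, -0.6, 1]
    - [-50, 60, 0, -0.72, 1]
    - [-59, 70, 0, -0.84, 1]
    - [-68, 80, 0, -0.96, 1]
    - [-77, 90, 0, -1.08, 1]
    - [-86, 100, 0, -1.2, 1]
    - [-96, 110, 0, -1.32, 1]
    - [-105, 117, 0, -1.44, 1]

```text
time: 10.28
tool_pos: [0.5054, -0.043, 0.1487]
ee_rot: [-0.001, 0.995, 0.098, -0.001]
force: [0.2, 0.4, -0.3]
gripper_width: 0.0855
finger_force: 0.0
```

>>> drive_tool:
  motion:
    - [0, 0, 0, -0.12, 1]
    - [0, 0, 0, -0.13, 1]
    - [0, 0, -40, -0.13, 1]
    - [0, 0, -80, -0.13, 1]
    - [0, 0, -110, -0.13, 1]
    - [0, 0, -125, -0.13, 1]
    - [0, 0, -125, -0.13, 1]

```text
time: 10.87
tool_pos: [0.5029, -0.0435, 0.0192]
ee_rot: [-0.001, 0.999, 0.037, -0.005]
force: [-0.1, 0.6, -0.6]
gripper_width: 0.085
finger_force: 0.0
```

>>> drive_tool:
  motion:
    - [8, 0.6, 4, 0, 1]
    - [16, 1.2, 4, 0, 1]
    - [23, 1.7, 4, 0, 1]
    - [28, 2, 4, 0, 1]
    - [32, 2.4, 4, 0, 1]
    - [35, 2.6, 4, 0, 1]
    - [37, 2.8, 4, 0, 1]
    - [39, 2.9, 4, 0, 1]
    - [40, 3, 4, 0, 1]

```text
time: 11.62
tool_pos: [0.542, -0.0413, 0.0298]
ee_rot: [0.0, 0.999, 0.035, -0.006]
force: [-27.2, -0.7, 18.4]
gripper_width: 0.0854
finger_force: 13.8
```

```bash
python3 - <<'E'
from h import *
p,d=optics.read_camera("top"); cv2.imwrite("pics/t4.png",cv2.resize(p[110:240,205:390],None,fx=4.3,fy=4.3,interpolation=cv2.INTER_CUBIC))
E
```

```text
(no output)
```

View pics/t4.png

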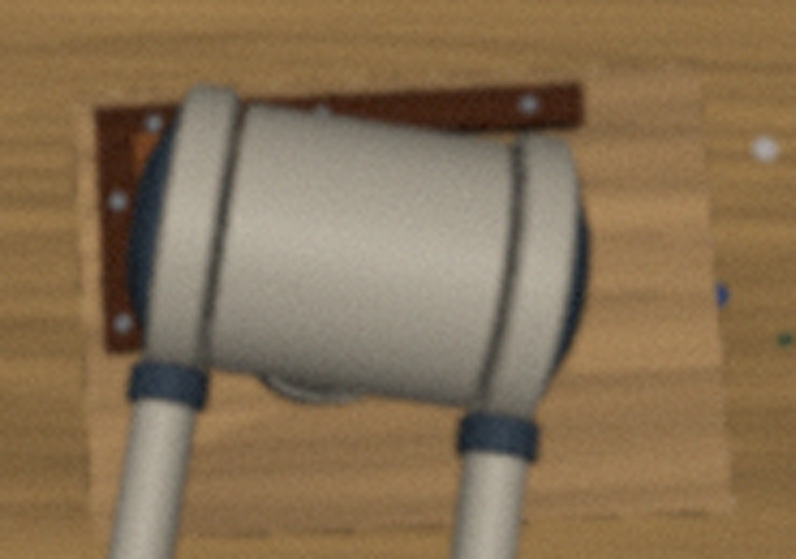

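The arm hides the case in this view. It is pressed flush at 27 N where expected. I'll back off, rise and move aside to look.

>>> drive_tool:
  motion:
    - [-3, 0, 0, 0, 1]
    - [-15, -1, 0, 0, 1]
    - [-30, -2, 0, 0, 1]
    - [-45, -3, 10, 0, 1]
    - [-45, -3, 50, 0, 1]
    - [-45, -3, 90, 0, 1]
    - [-45, -3, 130, 0, 1]
    - [-45, -43, 130, 0, 1]
    - [-45, -83, 130, 0, 1]
    - [-45, -123, 130, 0, 1]
    - [-45, -163, 130, 0, 1]
    - [-45, -203, 130, 0, 1]

```text
time: 12.67
tool_pos: [0.5013, -0.2457, 0.1597]
ee_rot: [0.0, 0.999, 0.036, 0.0]
force: [0.4, -0.1, 0.3]
gripper_width: 0.0854
finger_force: 0.0
```

>>> drive_tool:
  motion:
    - [0, -40, 0, 0, 0.24]
    - [0, -80, 0, 0, 0.24]
    - [0, -80, 0, 0, 0.24]

```text
time: 12.92
tool_pos: [0.5, -0.3304, 0.158]
ee_rot: [0.001, 0.999, 0.032, -0.001]
force: [0.3, 0.0, -0.0]
gripper_width: 0.0509
finger_force: 0.0
```

```bash
python3 - <<'E'
from h import *
p,d=optics.read_camera("top"); cv2.imwrite("pics/t5.png",cv2.resize(p[120:215,210:335],None,fx=6.3,fy=6.3,interpolation=cv2.INTER_CUBIC))
print(bot.get_obs()["tool_pos"])
E
```

```text
[ 0.50052869 -0.3272958   0.1582335 ]
```

View pics/t5.png

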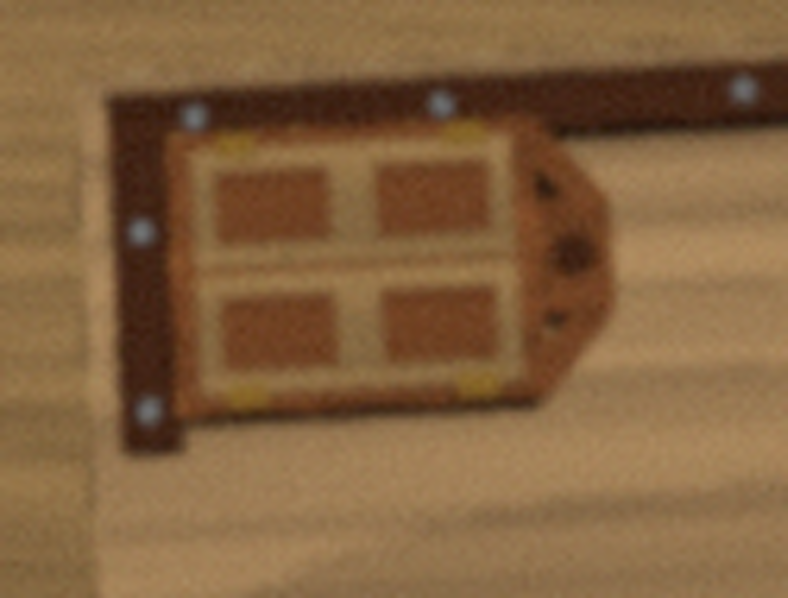

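The case sits in the corner: its foot is on the short stop (x≈170) and its long side is on the long stop (y≈130). I'll finish with a light press on the gable to confirm the foot didn't slip.

>>> drive_tool:
  motion:
    - [9, 13, 0, 0.12, 0.24]
    - [18, 26, 0, 0.24, 0.24]
    - [27, 39, 0, 0.36, 0.24]
    - [36, 52, 0, 0.48, 0.24]
    - [46, 65, 0, 0.6, 0.24]
    - [55, 78, 0, 0.72, 0.24]
    - [64, 91, 0, 0.84, 0.24]
    - [73, 104, 0, 0.96, 0.24]
    - [82, 117, 0, 1.08, 0.24]
    - [92, 130, 0, 1.2, 0.24]
    - [101, 142, 0, 1.32, 0.24]
    - [110, 150, 0, 1.44, 0.24]

```text
time: 13.97
tool_pos: [0.612, -0.1712, 0.1597]
ee_rot: [-0.0, 0.725, 0.689, 0.0]
force: [0.3, 0.0, 0.9]
gripper_width: 0.0208
finger_force: 0.0
```

>>> drive_tool:
  motion:
    - [0, 0, 0, 0.12, 0.24]
    - [0, 0, 0, 0.13, 0.24]
    - [0, 0, -40, 0.13, 0.24]
    - [0, 0, -80, 0.13, 0.24]
    - [0, 0, -110, 0.13, 0.24]
    - [0, 0, -130, 0.13, 0.24]
    - [0, 0, -130, 0.13, 0.24]

```text
time: 14.55
tool_pos: [0.6078, -0.1722, 0.0228]
ee_rot: [-0.005, 0.683, 0.73, -0.002]
force: [-1.5, 0.2, -0.7]
gripper_width: 0.0204
finger_force: 0.0
```

>>> drive_tool:
  motion:
    - [0, 10, 2, 0, 0.24]
    - [0, 20, 2, 0, 0.24]
    - [0, 30, 2, 0, 0.24]
    - [0, 40, 2, 0, 0.24]
    - [-0.2, 46, 2, 0, 0.24]
    - [-0.4, 49, 2, 0, 0.24]
    - [-0.5, 51, 2, 0, 0.24]
    - [-0.5, 53, 2, 0, 0.24]
    - [-0.6, 55, 2, 0, 0.24]
    - [-0.6, 55, 2, 0, 0.24]

```text
time: 15.38
tool_pos: [0.6108, -0.1194, 0.0313]
ee_rot: [0.0, 0.682, 0.731, -0.0]
force: [0.9, -0.6, -0.2]
gripper_width: 0.0207
finger_force: 0.5
```

>>> drive_tool:
  motion:
    - [0, 1, 0, 0, 0.24]
    - [0, 2, 0, 0, 0.24]
    - [0, 3, 0, 0, 0.24]
    - [0, 3, 0, 0, 0.24]

```text
time: 15.72
tool_pos: [0.6108, -0.1193, 0.0316]
ee_rot: [0.002, 0.683, 0.731, -0.002]
force: [0.5, -10.5, -0.0]
gripper_width: 0.0207
finger_force: 5.3
```

>>> drive_tool:
  motion:
    - [0, -5, 0, 0, 0.24]
    - [1, -20, 0, 0, 0.24]
    - [2, -40, 0, 0, 0.24]
    - [4, -55, 0, 0, 0.24]
    - [4, -55, 40, 0, 0.24]
    - [4, -55, 80, 0, 0.24]
    - [4, -55, 120, 0, 0.24]
    - [-35, -65, 130, 0, 0.24]
    - [-70, -95, 130, 0, 0.24]
    - [-100, -125, 130, 0, 0.24]
    - [-120, -160, 130, 0, 0.24]
    - [-120, -160, 130, 0, 0.24]

```text
time: 16.72
tool_pos: [0.4872, -0.2815, 0.1618]
ee_rot: [0.001, 0.684, 0.729, -0.001]
force: [0.3, -0.1, -0.4]
gripper_width: 0.0202
finger_force: 0.0
```

```bash
python3 - <<'E'
from h import *
p,d=optics.read_camera("top"); cv2.imwrite("pics/t6.png",cv2.resize(p[120:215,210:335],None,fx=6.3,fy=6.3,interpolation=cv2.INTER_CUBIC))
E
```

```text
(no output)
```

View pics/t6.png

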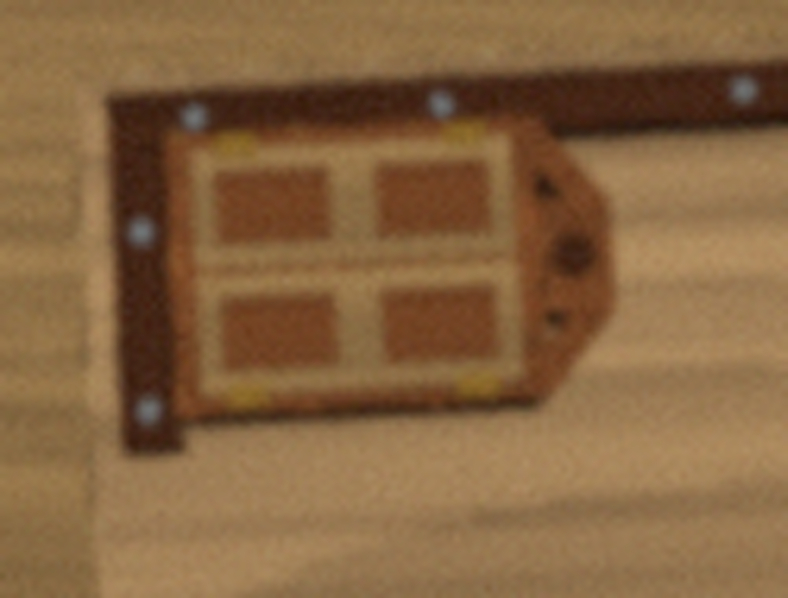

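Nothing has moved: the case is flush at the foot (x≈170) and along the long side (y≈130), and the arm is clear.

```bash
python3 -c "
from rig import order; print(order.close_job())"
```

```text
the job is handed in; nothing more can be done
None
```

The case sits square in the corner, foot on the short stop and long side on the long stop by the last picture and the stop contact forces; I handed the job in with the arm clear, at about 17 s.

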